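# Seat the carving panel and snap the toggle clamp shut

### The job

Push the painted wooden panel along its guides until it butts fully against the stop, without lifting it; then push the red handle of the toggle clamp up and over its dead point until it snaps into lock and holds the panel down. Only push, grasp nothing, and leave the pots and tools where they stand.

Things in the scene. Friction and masses are not known exactly. Their poses are not given: they have to be found in the camera images.
- jig: Fixed carving jig: log slice 330 mm across with a plywood deck, deck top 40 mm above the table. Origin on the table. Its level +x axis is the way the panel slides home, z up. Two aluminium guides 10 mm high (jig x -70 to +55 mm, y about +-57) form a 103 mm wide channel centred on y = 0, closed by a 10 mm high stop with its face at x = +55 mm. The deck behind the panel is clear.
- panel: The work: loose wooden panel with painted roundel, 140 mm long along its x (pointing to the stop), 100 wide, 12 thick, 0.1 to 0.2 kg. Origin: centre of its underside. Flat on the deck, front part between the guides, 35 to 70 mm short of the stop. Its rear edge (70 mm behind the origin) always stays outside the guides, free to be pushed from behind. Slides at about 1 N.
- panel_seat (a point): Fixed point on the deck's top, axes as the jig's: the panel's origin is here when its front edge butts against the stop. It lies on the channel's centre line.
- clamp_handle (a joint): Angle (rad) of the red clamp handle about a level axis through handle_pivot along jig y. 0 = open: leaning 0.95 rad from upright towards jig +x, away from the panel. Grows as it swings up and over towards the panel. Dead point 0.95 (upright); past it, it snaps to its end stop at 1.05 and stays: locked. Released before, it springs back open. Needs at most about 5 N at its end.
- handle_pivot (a point): Fixed point: the handle's pivot, 100 mm above the table, on the channel's centre line extended, behind the stop. Axes as the jig's. The clamp's steel base around it is 46 mm wide, jig x = 66 to 131 mm, cheeks up to 106 mm above the table; the space beyond it (jig +x) is clear. The clamp arm stands up when open and comes down over the panel as the handle swings.
- handle_end (a point): Centre of the rounded end of the red handle (a round bar, 18 mm thick), 100 mm from handle_pivot; moves with the handle. The bar goes 9 mm further.
- clamp_pad: Black rubber pad (22 mm across) on a spring under the end of the clamp arm; origin at the arm's pivot. Locked, it presses the seated panel down with about 10 N, 37 mm behind the panel's front edge.
- green_pot: Bystander, not needed: green paint jar, 40 mm across, 45 mm tall, standing on the log slice beside the guides.
- wood_spool: Bystander, not needed: small turned wooden spool, 34 mm across, 40 mm tall, standing on the log slice on the other side of the guides.
- gouge: Bystander, not needed: carver's gouge with pale wooden handle, 170 mm long, lying on the table beside the log, on its far side.
- mallet: Bystander, not needed: small wooden mallet lying on the table, on the robot's left.
- magenta_pot: Bystander, not needed: magenta paint jar, 48 mm across, 60 mm tall, on the table, on the robot's right.
- yellow_pot: Bystander, not needed: yellow paint jar, 48 mm across, 60 mm tall, on the table, on the robot's right.
- brush: Bystander, not needed: 200 mm brush lying on the table, on the robot's right.
There are look-alikes about, which are no part of the job. Leave any blue or green look-alike of the panel alone.

How it is judged:
By the outcome, as a careful person would: the job done as asked, in the order asked, and still so for the second after the job is handed in, with the robot touching nothing.
It also fails if it takes over 43 s, if anything falls off the work surface, if the arm or the gripper's body presses on something with over 40 N, if the wrist force passes 120 N, or if a joint passes its speed limit or range.

### The arm

A 6-joint arm with a two-finger parallel gripper is mounted at the origin on the work surface. World frame = base frame: x ahead of the robot, y to its left, z up, the work surface at z = 0. Lengths are in mm, angles in rad, forces in N, time in s.
With the tool pointing down it reaches from about 350 to 725 mm from the base axis. Payload 6 kg.
Tool frame: the origin (TCP) lies at the very end of the fingers, on their centre line; the grasp point (between the pads) lies ctrl.grasp_offset behind it (ctrl.grasp_offset is the distance from the TCP to the grasp point, in mm); x points along the fingers, y is the direction in which the jaws open and shut, and the axes are right-handed (so a half turn about x gives the same grasp; the last joint's range is limited). The gripper opens to 85 mm and grips with 20 to 120 N. Pads are 22 mm wide; open, the fingers measure 114 mm over their backs; the gripper's body (76 mm by 85 mm) begins 54 mm behind the grasp point. The pads swing forward as they close: fully open they stand 13 mm farther back than shut.
Start: joints at [1.484, 0.04, 0.085, 0, -1.615, -0.334], TCP at [245.066, 547.643, 203.661] pointing down, gripper open.
Joint ranges: [-2.56, 2.56], [-1.29, 2.01], [-1.08, 1.49], [-3.29, 1.98], [-2.81, -0.18], [-2.99, 2.99]. Speed limits (rad/s): [2.57, 2.57, 3.01, 3.14, 3.14, 3.14].

### API

Orientations are given as a unit quaternion [x, y, z, w].
In Python, from station import ctrl gives the robot as it stands.
- The arm moves only by the tool apply_moves, never from a script. Its argument "increments" is a list of rows, each an object with "hand": the finger opening in mm, from 0 to 85.4; "translation": the shift along the tool's x, y, z in mm, a list of three; "turn": the turn about the tool's x in degrees. A call has 1 to 12 rows; each row shifts and turns the commanded pose from where the row before left it, along the tool's axes as they then stand; what a row does not reach is not made up. A row lasts 1/10 s, in which the tool goes at most 50 mm and 8.59 degrees, less where a joint would pass 70% of its speed; a pose out of reach is approached as far as the arm can. A call with a gripper value outside its range is refused whole. The fingers move at their own pace and stop on an object; "grip_force" is the grip in N (left out, the last holds). Time passes only in rows, so rows that do not move let the fingers close. It gives the time, the measured TCP pose, the force and the opening at its end, in the units of the state.
- ctrl.get_state(): the state, without advancing time (a new reading comes with each control period).
- ctrl.grab_frame(name): name is "scene" or "top"; returns a dict with "frame" (480x640x3 uint8, red, green, blue), "camera_matrix" (3x3 intrinsics, pixels), "cam_to_world" (4x4, takes a point from camera to world coordinates). Camera axes: x right, y up, looking along -z (the intrinsics and any distortion apply to the point x, -y, -z); pixel columns grow to the right and rows downward; lengths in mm; the calibration is good to about 2 mm. A picture is of the moment at which its call begins. There is no depth.
- ctrl.close_job(): hands the job in, once; it reports no verdict.
Trained networks look in the newest picture that a camera, given by its name, has taken for a name from the list of things; names that differ only in an ending like _2 or _b are one class to them, and where a whole thing is asked for, a point or a joint stands for the part that bears it (a point fixed in the world has none). Each returns a list of dicts, best first, with "confidence" (0 to 1); they miss things now and then, are a little off and sometimes report something else, mostly with a low value. They report only what shows in the picture. A call takes as long as a camera call. They do not tell look-alikes from the thing itself.
- ctrl.spot_in(camera, label): "uv" ([column, row] in pixels, amid what is visible of it).
- ctrl.spot_point(camera, label): "uv" ([column, row] in pixels: a listed point, or the origin of a listed thing).
The state is a dict: "t": time; "joint_positions": joint angles; "joint_velocities": joint speeds; "joint_efforts": joint torques, N m; "tcp_pos": TCP position; "tool_rot": TCP orientation; "ft_force": force on the tool from outside, world axes, zero at the start; "torque": the same for the moment, N m; "opening": opening from 0.0 (shut) to 1.0 (fully open).
Only numpy, scipy, OpenCV 4.12 (cv2) and the standard library are available. Lean on these libraries where they do the work, as an engineer would, in place of code of your own. Each camera call takes 0.05 s, during which the arm holds its last target. There are 200 camera calls.

## Working session

There is one attempt and no reset: what is moved stays moved. The work goes in short steps, Python scripts to look and compute and a tool call to move; the robot and the scene stay as the last step left them, time stands still between calls to the robot, and variables do not carry over. Pictures are saved under pics/ and viewed, about 8 in all and at most 12, crops included, and the job is handed in when it is done.

Besides the shell and the picture viewer there is one more tool, called after ">>>" in YAML: its name, and indented under it one key for each argument. apply_moves: Moves the arm, as the interface text tells. Its arguments: {"type":"object","properties":{"increments":{"type":"array"},"grip_force":{"type":"number"}},"required":["increments"]}

```bash
mkdir -p pics; cat > h.py <<'E'
import numpy as np, cv2, json
from station import ctrl
def ray(f,uv):
    K=np.array(f["camera_matrix"]);T=np.array(f["cam_to_world"])
    d=np.linalg.inv(K)@[uv[0],uv[1],1]; d=T[:3,:3]@[d[0],-d[1],-d[2]]
    return T[:3,3],d
def at_z(f,uv,z):
    o,d=ray(f,uv); return o+d*(z-o[2])/d[2]
def proj(f,p):
    K=np.array(f["camera_matrix"]);T=np.array(f["cam_to_world"])
    c=T[:3,:3].T@(np.array(p)-T[:3,3]); v=K@[c[0],-c[1],-c[2]]; return v[:2]/v[2]
def save(f,n): cv2.imwrite("pics/"+n,np.ascontiguousarray(f["frame"][:,:,::-1]))
E
python3 - <<'E'
from h import *
np.set_printoptions(precision=1,suppress=True)
s=ctrl.get_state();print(s)
Z=dict(jig=0,panel=40,panel_seat=40,handle_pivot=100,handle_end=158,clamp_pad=100)
for c in("scene","top"):
    f=ctrl.grab_frame(c);save(f,c+"0.png");print(c,[k for k in f],f["cam_to_world"][:3,3] if hasattr(f["cam_to_world"],'shape') else f["cam_to_world"])
    for n,z in Z.items():
        for r in ctrl.spot_point(c,n)[:3]: print(c,n,np.array(r["uv"]),round(r["confidence"],2),at_z(f,r["uv"],z))
E
```

```text
{'t': 0.0, 'joint_positions': array([ 1.5,  0. ,  0.1, -0. , -1.6, -0.3]), 'joint_velocities': array([ 0.,  0.,  0.,  0., -0.,  0.]), 'joint_efforts': array([ -0. , -36.8,  34.7,   6.9,  -0. ,   0. ]), 'tcp_pos': array([244.9, 547.3, 202.7]), 'tool_rot': array([-0.7,  0.1,  0.7,  0.1]), 'ft_force': array([0., 0., 0.]), 'torque': array([-0.,  0.,  0.]), 'opening': 0.9969333456564974}
scene ['frame', 'camera_matrix', 'cam_to_world'] [1163.2 -430.6  812.7]
scene jig [319.6 305.2] 0.89 [499.2 -46.9  -0. ]
scene jig [125.2 367. ] 0.45 [ 464.5 -457.2    0. ]
scene panel [147.7 257.3] 0.71 [ 214.1 -341.1   40. ]
scene panel [284.  294.2] 0.63 [ 468.  -117.2   40. ]
scene panel_seat [312.5 288.6] 0.89 [481.7 -55.5  40. ]
scene handle_pivot [373.8 256.5] 0.89 [510.8  78.1 100. ]
scene handle_end [415.7 232.7] 0.66 [541.9 156.7 158. ]
scene clamp_pad [172.4 296.9] 0.6 [ 426.4 -336.   100. ]
top ['frame', 'camera_matrix', 'cam_to_world'] [ 330.2  -14.7 1585.4]
top jig [338.7 247.9] 0.97 [486.5 -33.2   0. ]
top panel [241.2 285.8] 0.81 [381.6 251.9  40. ]
top panel [444.7 352.7] 0.76 [ 174.8 -323.3   40. ]
top panel [480.8 245.3] 0.75 [ 477.2 -443.7   40. ]
top panel_seat [342.7 246.4] 0.56 [486.6 -44.5  40. ]
top panel_seat [481.4 245.7] 0.22 [ 476.  -445.3   40. ]
top handle_pivot [302.2 232.3] 0.87 [523.7  68.6 100. ]
top handle_end [265.2 225.4] 0.73 [538.1 164.6 158. ]
top clamp_pad [312.6 238.4] 0.52 [505.6  40.  100. ]
```

View pics/scene0.png

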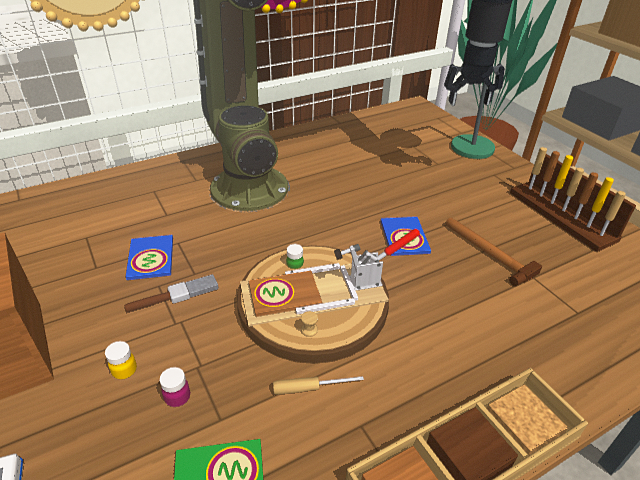

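View pics/top0.png

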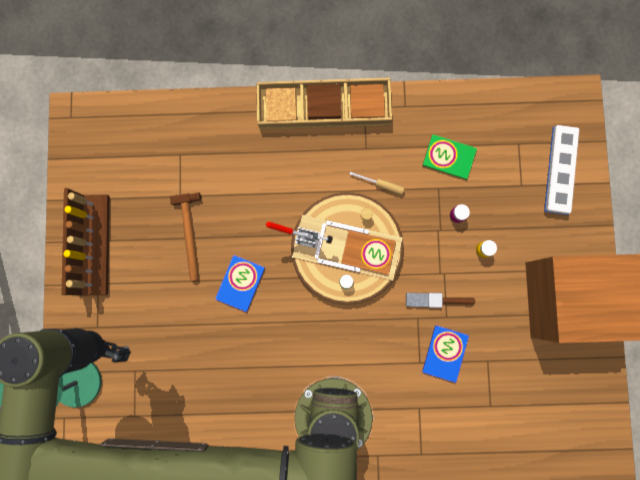

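The scene view shows the real jig at about (318,300), with the brown-orange panel at (284,294). The other panels are blue and green look-alikes. The red handle is at (405,242), pointing away from the panel. In the top view the panel is at (370,252), the handle at (280,229), and the slide direction runs to the image left. Next I'll triangulate.

```bash
cat > tri.py <<'E'
from h import *
from scipy.spatial.transform import Rotation as R
np.set_printoptions(precision=2,suppress=True)
fs={c:ctrl.grab_frame(c) for c in("scene","top")}
guess=dict(jig=(490,-40,0),panel_seat=(484,-50,40),handle_pivot=(517,73,100),handle_end=(540,160,158),panel=(468,-117,40),clamp_pad=(505,40,110))
P={}
for n,g in guess.items():
    A=np.zeros((3,3));b=np.zeros(3);o=[]
    for c,f in fs.items():
        rs=[r for r in ctrl.spot_point(c,n) if np.linalg.norm(np.array(r["uv"])-proj(f,g))<25]
        if not rs: o.append(c+" none");continue
        p0,d=ray(f,rs[0]["uv"]);d/=np.linalg.norm(d);M=np.eye(3)-np.outer(d,d);A+=M;b+=M@p0
        o.append((c,np.array(rs[0]["uv"]),at_z(f,rs[0]["uv"],g[2])[:2]))
    p=np.linalg.solve(A,b) if len([x for x in o if isinstance(x,tuple)])==2 else None
    print(n,p,o)
s=ctrl.get_state();M=R.from_quat(s["tool_rot"]).as_matrix();print(M,s["joint_positions"],s["tcp_pos"],ctrl.grasp_offset)
E
python3 tri.py; python3 - <<'E'
import cv2,numpy as np
a=cv2.imread("pics/scene0.png")[225:365,225:440];b=cv2.imread("pics/top0.png")[185:310,255:415]
a=cv2.resize(a,(400*215//215*1,260),interpolation=3) if 0 else cv2.resize(a,None,fx=2.7,fy=2.7,interpolation=3)
b=cv2.resize(b,None,fx=4.5,fy=4.5,interpolation=3)
cv2.imwrite("pics/a.png",a);cv2.imwrite("pics/b.png",b)
E
```

```text
jig [487.8  -33.54  -5.02] [('scene', array([321.9, 301.4]), array([491.54, -36.8 ])), ('top', array([338.5, 247.5]), array([487.74, -32.67]))]
panel_seat [479.56 -46.3   26.13] [('scene', array([312.4, 291.2]), array([488.59, -59.46])), ('top', array([341.1, 248.2]), array([481.49, -39.69]))]
handle_pivot [529.67  70.79 106.52] [('scene', array([376.9, 260.4]), array([524.49,  76.88])), ('top', array([301.7, 230.2]), array([529.69,  69.84]))]
handle_end [545.25 163.54 157.37] [('scene', array([417.4, 233. ]), array([544.37, 159.29])), ('top', array([264.4, 222. ]), array([547.4 , 166.59]))]
panel [ 463.26 -112.65   38.43] [('scene', array([285.9, 292.6]), array([ 465.57, -111.54])), ('top', array([367.1, 254. ]), array([ 462.27, -114.33]))]
clamp_pad None ['scene none', ('top', array([311.3, 238.5]), array([504.27,  43.2 ]))]
[[ 0.   -0.41 -0.91]
 [-0.   -0.91  0.41]
 [-1.    0.   -0.  ]] [ 1.48  0.04  0.08  0.   -1.62 -0.33] [245.06 547.64 203.67] 18.700000000000003
```

View pics/b.png

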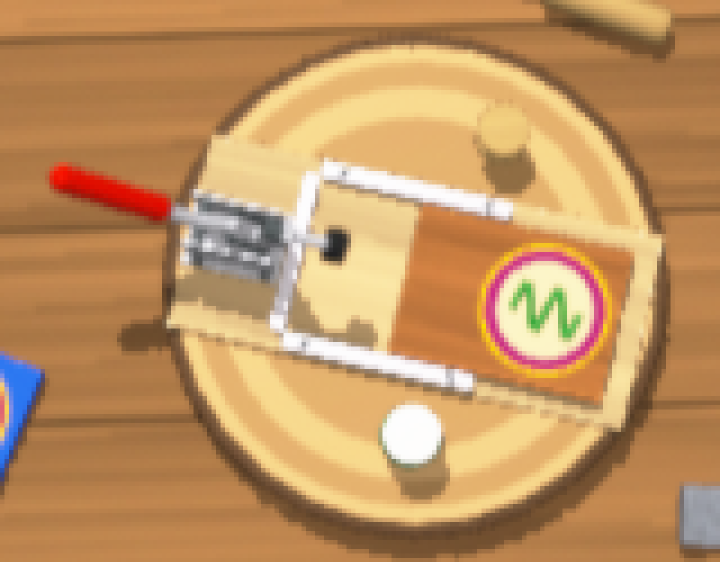

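View pics/a.png

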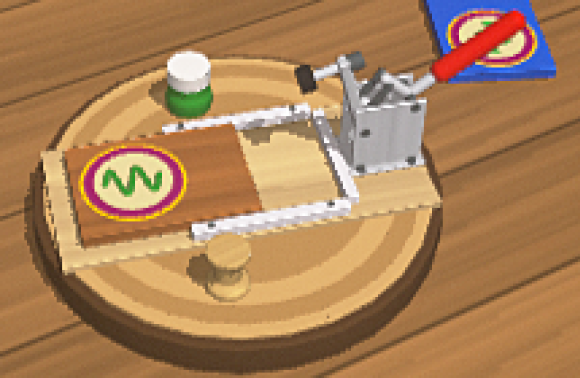

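The crops show the panel's rear edge running from (635,247) to (603,408) in crop b, with clear deck behind it. The stop is at about x = 300, and the handle tip is at (55,178). I'll get the axes from these corners.

```bash
python3 - <<'E'
from h import *
np.set_printoptions(precision=1,suppress=True)
f=ctrl.grab_frame("top")
g=lambda u,v,z:at_z(f,((u+.5)/4.5-.5+255,(v+.5)/4.5-.5+185),z)[:2]
q={k:g(*k,52) for k in[(635,247),(603,408),(420,203),(390,355)]}
for k in q:print(k,q[k])
r1,r2,f1,f2=q.values()
ang=lambda d:np.degrees(np.arctan2(d[1],d[0]))
print("panel c",(r1+r2+f1+f2)/4,"rear",(r1+r2)/2,"front",(f1+f2)/2,"ang",ang(f1-r1),ang(f2-r2),ang(r1-r2)+90,ang(f1-f2)+90)
a,b,c,d=g(325,160,50),g(512,205,50),g(287,340,50),g(472,383,50)
print("guides",a,b,c,d,ang(a-b),ang(c-d),(a+c)/2,(b+d)/2)
jig=np.array([488,-34])
print("jig->end",ang(np.array([545,163])-jig))
for th in (75,76,77,78):
    e=np.array([np.cos(np.radians(th)),np.sin(np.radians(th))]);n=np.array([-e[1],e[0]])
    for nm,p in dict(rear=(r1+r2)/2,front=(f1+f2)/2,piv=(528,72),end=(545.5,163)).items():print(th,nm,e@(p-jig),n@(p-jig))
E
```

```text
(635, 247) [ 500.5 -197.4]
(603, 408) [ 398.3 -172.6]
(420, 203) [533.3 -61. ]
(390, 355) [436.2 -38.6]
panel c [ 467.1 -117.4] rear [ 449.4 -185. ] front [484.7 -49.8] ang 76.50212038398533 74.21260217839938 76.37002956123978 76.9727587924762
guides [563.4  -0.9] [ 530.4 -120. ] [448.   26.9] [416.9 -90.2] 74.50236201557166 75.11026674347222 [505.7  13. ] [ 473.6 -105.1]
jig->end 73.86272343828216
75 rear -155.8782685908183 -1.8242714810528293
75 front -16.081742506201813 -0.9428470789480806
75 piv 112.74089939074207 -11.202214270695533
75 end 205.1694828723414 -4.553383126424843
76 rear -155.88636550283783 0.8964572625167998
76 front -16.095748129354458 -0.6620383723332017
76 piv 112.52822280924234 -13.168108117475084
76 end 205.0587670733522 -8.133390827735264
77 rear -155.84697791782008 3.6169129365200927
77 front -16.10485083170389 -0.3810280024168003
77 piv 112.28126904098953 -15.129990830959725
77 end 204.88558838746357 -11.710921019409634
78 rear -155.760117833605 6.336266863805057
78 front -16.109047840478787 -0.09990156767976544
78 piv 112.00011331049377 -17.08726480266972
78 end 204.64999956658087 -15.284883951095207
```

>>> apply_moves:
  increments:
    - {"hand": 0,"translation": [0,0,0],"turn": 8.07}
    - {"hand": 0,"translation": [0,0,0],"turn": 8.07}
    - {"hand": 0,"translation": [0,0,0],"turn": 8.07}
    - {"hand": 0,"translation": [0,0,0],"turn": 8.07}
    - {"hand": 0,"translation": [0,0,0],"turn": 8.07}
    - {"hand": 0,"translation": [0,0,0],"turn": 8.07}
    - {"hand": 0,"translation": [0,0,0],"turn": 8.07}
    - {"hand": 0,"translation": [0,0,0],"turn": 8.07}
    - {"hand": 0,"translation": [0,0,0],"turn": 8.07}
    - {"hand": 0,"translation": [0,0,0],"turn": 8.07}

```text
t: 2.45
tcp_pos: [245.1, 547.6, 203.6]
tool_rot: [-0.43, 0.562, 0.43, 0.561]
ft_force: [-0.1, 0.6, 0.8]
opening: -0.001
```

>>> apply_moves:
  increments:
    - {"hand": 0,"translation": [0,-21.5,-38.4],"turn": 0}
    - {"hand": 0,"translation": [0,-21.5,-38.4],"turn": 0}
    - {"hand": 0,"translation": [0,-21.5,-38.4],"turn": 0}
    - {"hand": 0,"translation": [0,-21.5,-38.4],"turn": 0}
    - {"hand": 0,"translation": [0,-21.5,-38.4],"turn": 0}
    - {"hand": 0,"translation": [0,-21.5,-38.4],"turn": 0}
    - {"hand": 0,"translation": [0,-21.5,-38.4],"turn": 0}
    - {"hand": 0,"translation": [0,-21.5,-38.4],"turn": 0}
    - {"hand": 0,"translation": [0,-21.5,-38.4],"turn": 0}

```text
t: 3.35
tcp_pos: [343.8, 162.5, 204.1]
tool_rot: [-0.432, 0.56, 0.432, 0.561]
ft_force: [0.7, 0.0, 0.5]
opening: -0.002
```

>>> apply_moves:
  increments:
    - {"hand": 0,"translation": [0,-21.5,-38.4],"turn": 0}
    - {"hand": 0,"translation": [0,-21.5,-38.4],"turn": 0}
    - {"hand": 0,"translation": [0,-21.5,-38.4],"turn": 0}
    - {"hand": 0,"translation": [0,-21.5,-38.4],"turn": 0}
    - {"hand": 0,"translation": [0,-21.5,-38.4],"turn": 0}
    - {"hand": 0,"translation": [0,-21.5,-38.4],"turn": 0}
    - {"hand": 0,"translation": [0,-21.5,-38.4],"turn": 0}
    - {"hand": 0,"translation": [0,-21.5,-38.4],"turn": 0}
    - {"hand": 0,"translation": [0,-21.5,-38.4],"turn": 0}
    - {"hand": 0,"translation": [0,0,0],"turn": 0}

```text
t: 4.35
tcp_pos: [442.1, -223.5, 202.3]
tool_rot: [-0.429, 0.563, 0.43, 0.561]
ft_force: [0.3, 0.8, -1.3]
opening: -0.0
```

>>> apply_moves:
  increments:
    - {"hand": 0,"translation": [35,0,0],"turn": 0}
    - {"hand": 0,"translation": [35,0,0],"turn": 0}
    - {"hand": 0,"translation": [35,0,0],"turn": 0}
    - {"hand": 0,"translation": [25,0,0],"turn": 0}
    - {"hand": 0,"translation": [0,0,0],"turn": 0}

```text
t: 4.85
tcp_pos: [440.2, -218.6, 69.9]
tool_rot: [-0.43, 0.562, 0.433, 0.559]
ft_force: [-0.2, -0.6, -0.1]
opening: -0.003
```

```bash
python3 - <<'E'
from h import *
fs=ctrl.grab_frame("scene");save(fs,"s1.png")
s=ctrl.get_state();print(s["tcp_pos"],s["tool_rot"],s["ft_force"],s["t"],proj(fs,s["tcp_pos"]))
a=fs["frame"][200:365,200:440,::-1];cv2.imwrite("pics/s1c.png",cv2.resize(a,None,fx=3,fy=3,interpolation=3))
E
```

```text
[ 441.62634333 -219.23463174   72.87437484] [-0.43091923  0.56094081  0.43206725  0.55943893] [-0.06155708  0.00640365  0.47260495] 4.9 [233.03782768 291.56843897]
```

View pics/s1c.png

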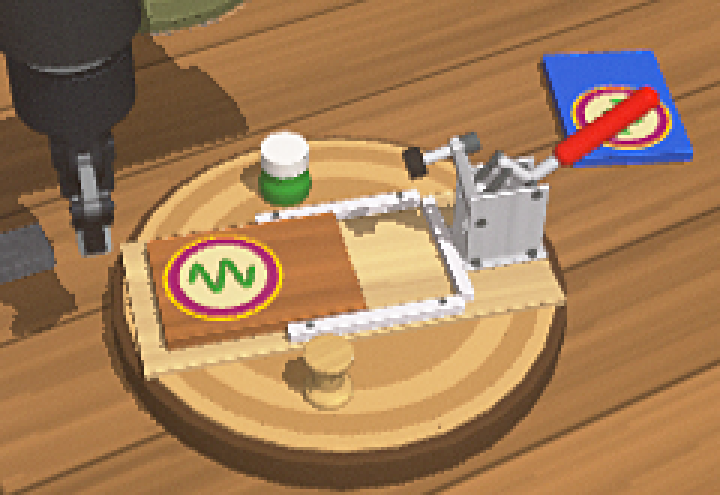

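The fingers hang behind the panel's rear edge, around crop (95,250). The projected TCP falls lower, at about (99,275), so I'll descend and check the tip height closely.

>>> apply_moves:
  increments:
    - {"hand": 0,"translation": [13,0,0],"turn": 0}
    - {"hand": 0,"translation": [12,0,0],"turn": 0}
    - {"hand": 0,"translation": [0,0,0],"turn": 0}
    - {"hand": 0,"translation": [0,0,0],"turn": 0}

```text
t: 5.3
tcp_pos: [442.6, -219.6, 48.9]
tool_rot: [-0.432, 0.56, 0.431, 0.56]
ft_force: [0.1, -0.1, 0.7]
opening: -0.001
```

```bash
python3 - <<'E'
from h import *
fs=ctrl.grab_frame("scene")
s=ctrl.get_state();print(s["tcp_pos"],s["ft_force"],s["t"])
im=np.ascontiguousarray(fs["frame"][230:330,205:305,::-1]);im=cv2.resize(im,None,fx=6,fy=6,interpolation=2)
for p,c in((s["tcp_pos"],(0,0,255)),(s["tcp_pos"]+[0,0,20],(0,255,0)),([449.4,-185,52],(255,0,0))):
    u=(proj(fs,p)-[205,230]+.5)*6;cv2.circle(im,tuple(int(x) for x in u),4,c,-1)
cv2.imwrite("pics/s2.png",im)
E
```

```text
[ 442.80931222 -219.68086772   49.28633046] [ 0.17071409 -0.09460109 -0.58002054] 5.35
```

View pics/s2.png

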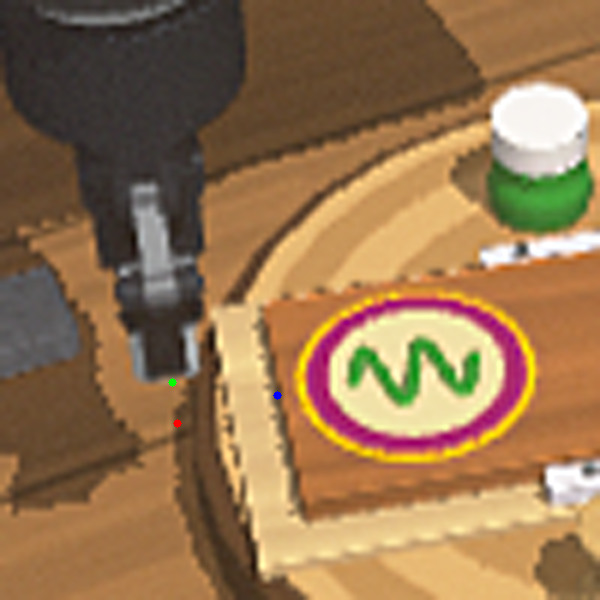

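>>> apply_moves:
  increments:
    - {"hand": 0,"translation": [0,0,12],"turn": 0}
    - {"hand": 0,"translation": [0,0,0],"turn": 0}
    - {"hand": 0,"translation": [3,0,0],"turn": 0}
    - {"hand": 0,"translation": [2,0,0],"turn": 0}
    - {"hand": 0,"translation": [0,0,0],"turn": 0}

```text
t: 5.85
tcp_pos: [445.3, -207.9, 43.3]
tool_rot: [-0.431, 0.56, 0.432, 0.56]
ft_force: [-0.3, -0.5, 0.1]
opening: 0.002
```

>>> apply_moves:
  increments:
    - {"hand": 0,"translation": [2,0,0],"turn": 0}
    - {"hand": 0,"translation": [1,0,0],"turn": 0}
    - {"hand": 0,"translation": [0,0,0],"turn": 0}

```text
t: 6.15
tcp_pos: [445.5, -208.0, 40.5]
tool_rot: [-0.431, 0.56, 0.431, 0.56]
ft_force: [-0.1, -0.2, -0.3]
opening: -0.001
```

>>> apply_moves:
  increments:
    - {"hand": 0,"translation": [2,0,0],"turn": 0}
    - {"hand": 0,"translation": [0,0,0],"turn": 0}

```text
t: 6.35
tcp_pos: [445.4, -207.9, 38.4]
tool_rot: [-0.431, 0.56, 0.431, 0.56]
ft_force: [-0.0, -0.1, 0.4]
opening: 0.003
```

```bash
python3 - <<'E'
from h import *
fs=ctrl.grab_frame("scene");ft=ctrl.grab_frame("top")
s=ctrl.get_state();print(s["tcp_pos"],s["ft_force"],s["t"])
L=[]
for f,z in((fs,6),(ft,6)):
    c=proj(f,s["tcp_pos"]).round()-[33,50]; c=c.astype(int);c[0]=max(c[0],0)
    im=cv2.resize(np.ascontiguousarray(f["frame"][c[1]:c[1]+100,c[0]:c[0]+66,::-1]),None,fx=6,fy=6,interpolation=2)
    u=(proj(f,s["tcp_pos"])-c+.5)*6;cv2.circle(im,tuple(int(x) for x in u),4,(0,0,255),-1);L.append(im);print(c)
cv2.imwrite("pics/s3.png",np.hstack(L)[:600])
E
```

```text
[ 445.56424735 -207.95664234   38.71123236] [ 0.12159654 -0.11960107  0.76275663] 6.45
[207 252]
[367 209]
```

View pics/s3.png

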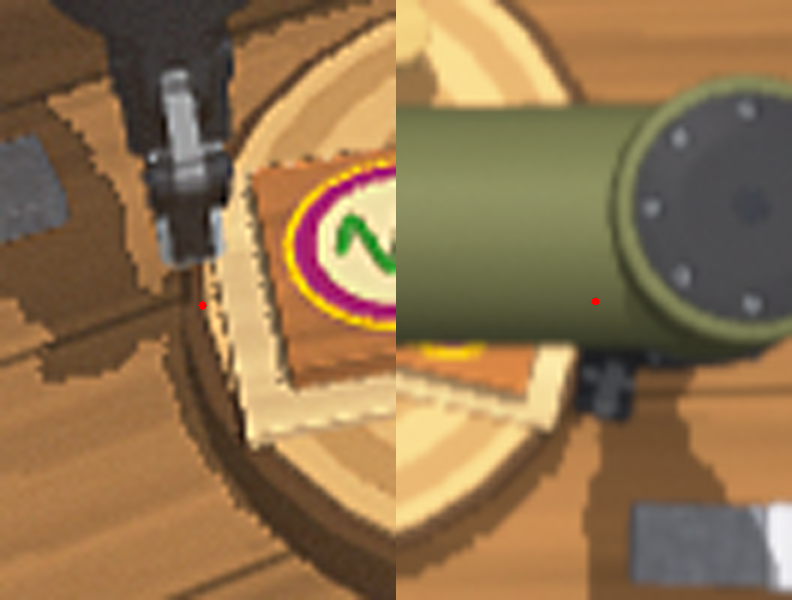

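The scene crop shows the fingertip at about (190,262), up and left of the projected TCP at (202,305). The top crop shows a gripper part at (605,385), well to -x of the TCP at (595,300). I'll check this offset numerically against the first pictures.

```bash
python3 - <<'E'
from h import *
np.set_printoptions(precision=1,suppress=True)
fs=ctrl.grab_frame("scene");ft=ctrl.grab_frame("top")
for nm,p in dict(start=[245,547.6,203.7]).items():
    print(nm,proj(fs,p),proj(ft,p),"body",proj(fs,np.add(p,[0,0,100])),proj(ft,np.add(p,[0,0,100])))
t=np.array([445.5,-208,38.7])
e=np.array([.259,.966,0]);n=np.array([-.966,.259,0])
print("tcp",proj(fs,t),proj(ft,t))
print("tip seen scene",207+190/6,252+262/6,"top dark",367+(605-396)/6,209+385/6,209+418/6)
for dz in(0,25,50,80,120):
  print(dz,[ (proj(fs,t+n*k+[0,0,dz]),proj(ft,t+n*k+[0,0,dz])) for k in (0,14,35,50)])
a=cv2.imread("pics/scene0.png")[40:160,420:540];b=cv2.imread("pics/top0.png")[300:420,60:180]
L=[]
for im,o,f in((a,(420,40),fs),(b,(60,300),ft)):
    im=cv2.resize(im,None,fx=3.3,fy=3.3,interpolation=2)
    for z,c in((0,(0,0,255)),(100,(0,255,0))):
        u=(proj(f,[245,547.6,203.7+z])-o+.5)*3.3;cv2.circle(im,tuple(int(x) for x in u),3,c,-1)
    L.append(im)
cv2.imwrite("pics/s4.png",np.hstack(L))
E
```

```text
start [466.5 117.8] [115.5 341.1] body [474.3  82. ] [ 98.4 344.2]
tcp [240.3 302.5] [399.7 258.8]
tip seen scene 238.66666666666666 295.6666666666667 top dark 401.8333333333333 273.1666666666667 278.6666666666667
0 [(array([240.3, 302.5]), array([399.7, 258.8])), (array([239.5, 297.8]), array([398.6, 263.5])), (array([238.2, 290.9]), array([397.1, 270.6])), (array([237.4, 286.1]), array([395.9, 275.6]))]
25 [(array([239.3, 294.1]), array([400.8, 258.1])), (array([238.4, 289.4]), array([399.7, 262.9])), (array([237.2, 282.5]), array([398.1, 270.1])), (array([236.4, 277.8]), array([396.9, 275.2]))]
50 [(array([238.2, 285.4]), array([401.9, 257.4])), (array([237.4, 280.7]), array([400.8, 262.3])), (array([236.1, 273.9]), array([399.2, 269.6])), (array([235.3, 269.2]), array([398. , 274.8]))]
80 [(array([236.9, 274.6]), array([403.2, 256.5])), (array([236.1, 270. ]), array([402.1, 261.5])), (array([234.8, 263.2]), array([400.5, 268.9])), (array([234. , 258.5]), array([399.3, 274.3]))]
120 [(array([235.1, 259.6]), array([405.2, 255.3])), (array([234.2, 255. ]), array([404. , 260.4])), (array([233. , 248.3]), array([402.3, 268. ])), (array([232.1, 243.6]), array([401.1, 273.5]))]
```

View pics/s4.png

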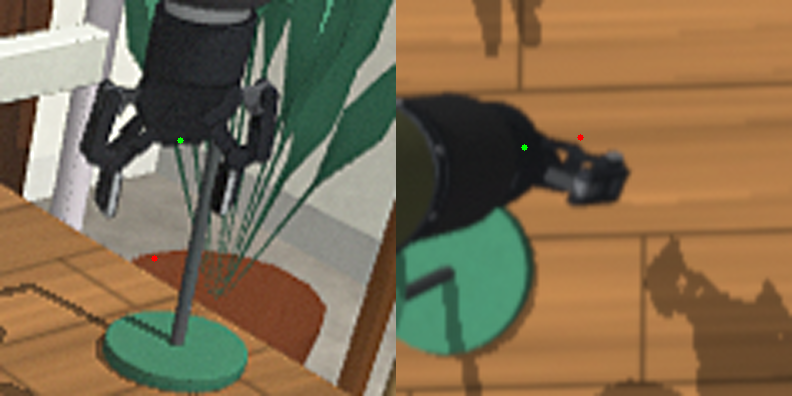

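>>> apply_moves:
  increments:
    - {"hand": 0,"translation": [4,0,2],"turn": 0}
    - {"hand": 0,"translation": [4,0,0],"turn": 0}
    - {"hand": 0,"translation": [2,0,0],"turn": 0}
    - {"hand": 0,"translation": [0,0,0],"turn": 0}

```text
t: 6.95
tcp_pos: [445.8, -205.9, 28.1]
tool_rot: [-0.431, 0.561, 0.432, 0.56]
ft_force: [-0.6, 0.2, -0.4]
opening: 0.0
```

>>> apply_moves:
  increments:
    - {"hand": 0,"translation": [3,0,0],"turn": 0}
    - {"hand": 0,"translation": [3,0,0],"turn": 0}
    - {"hand": 0,"translation": [0,0,0],"turn": 0}

```text
t: 7.25
tcp_pos: [445.8, -205.9, 22.2]
tool_rot: [-0.431, 0.56, 0.432, 0.56]
ft_force: [0.3, -0.2, 0.2]
opening: -0.003
```

>>> apply_moves:
  increments:
    - {"hand": 0,"translation": [2,0,0],"turn": 0}
    - {"hand": 0,"translation": [0,0,0],"turn": 0}

```text
t: 7.45
tcp_pos: [446.0, -206.0, 20.5]
tool_rot: [-0.431, 0.56, 0.431, 0.56]
ft_force: [0.1, 0.5, -0.3]
opening: 0.001
```

>>> apply_moves:
  increments:
    - {"hand": 0,"translation": [2,0,0],"turn": 0}
    - {"hand": 0,"translation": [0,0,0],"turn": 0}

```text
t: 7.65
tcp_pos: [446.0, -205.9, 18.5]
tool_rot: [-0.431, 0.56, 0.431, 0.56]
ft_force: [-1.0, -0.7, -0.1]
opening: 0.001
```

>>> apply_moves:
  increments:
    - {"hand": 0,"translation": [2,0,0],"turn": 0}
    - {"hand": 0,"translation": [0,0,0],"turn": 0}

```text
t: 7.85
tcp_pos: [445.9, -205.9, 16.4]
tool_rot: [-0.431, 0.56, 0.431, 0.56]
ft_force: [0.1, -0.1, 0.4]
opening: -0.002
```

```bash
python3 - <<'E'
from h import *
fs=ctrl.grab_frame("scene");s=ctrl.get_state();print(s["tcp_pos"],s["ft_force"])
im=cv2.resize(np.ascontiguousarray(fs["frame"][255:335,205:305,::-1]),None,fx=7,fy=7,interpolation=2)
for z,c in((0,(0,0,255)),(27,(0,255,0))):
    u=(proj(fs,s["tcp_pos"]+[0,0,z])-[205,255]+.5)*7;cv2.circle(im,tuple(int(x) for x in u),3,c,-1)
cv2.imwrite("pics/s5.png",im)
E
```

```text
[ 446.01478035 -205.98533788   16.5876724 ] [-0.02715928  0.11055294 -0.39444221]
```

View pics/s5.png

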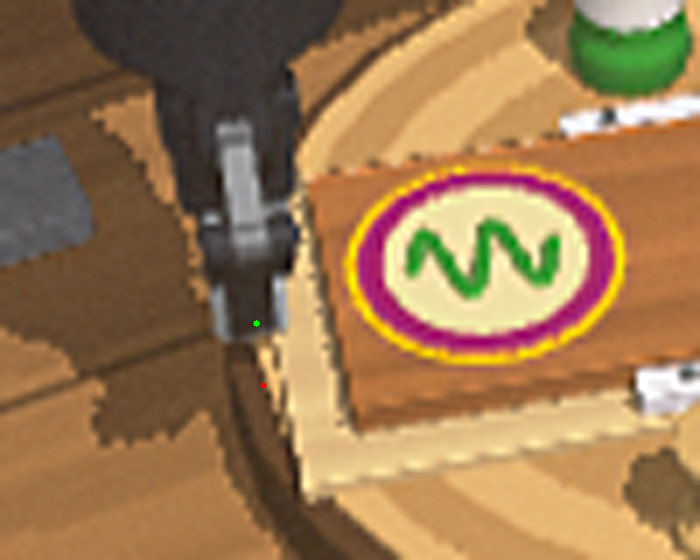

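The fingertip bottom is at about (250,340) in the crop. That is roughly 27–33 mm above the reported TCP, so the fingers are shorter than stated. The panel's rear edge is about 50 crop px (15 mm) ahead. I'll go forward over the deck and probe down.

>>> apply_moves:
  increments:
    - {"hand": 0,"translation": [0,0,4],"turn": 0}
    - {"hand": 0,"translation": [0,0,4],"turn": 0}
    - {"hand": 0,"translation": [0,0,0],"turn": 0}

```text
t: 8.2
tcp_pos: [448.4, -197.8, 16.8]
tool_rot: [-0.432, 0.56, 0.432, 0.56]
ft_force: [0.1, 0.3, 0.3]
opening: -0.001
```

>>> apply_moves:
  increments:
    - {"hand": 0,"translation": [2,0,0],"turn": 0}
    - {"hand": 0,"translation": [0,0,0],"turn": 0}

```text
t: 8.4
tcp_pos: [448.0, -198.2, 14.4]
tool_rot: [-0.431, 0.56, 0.432, 0.56]
ft_force: [-0.2, -0.4, 0.1]
opening: -0.001
```

>>> apply_moves:
  increments:
    - {"hand": 0,"translation": [1.5,0,0],"turn": 0}
    - {"hand": 0,"translation": [0,0,0],"turn": 0}

```text
t: 8.6
tcp_pos: [448.0, -198.3, 12.9]
tool_rot: [-0.431, 0.56, 0.431, 0.56]
ft_force: [-0.0, -0.2, 0.9]
opening: -0.003
```

>>> apply_moves:
  increments:
    - {"hand": 0,"translation": [1.5,0,0],"turn": 0}
    - {"hand": 0,"translation": [0,0,0],"turn": 0}

```text
t: 8.8
tcp_pos: [448.3, -198.4, 12.5]
tool_rot: [-0.432, 0.56, 0.431, 0.56]
ft_force: [-2.6, 1.5, 4.8]
opening: -0.001
```

>>> apply_moves:
  increments:
    - {"hand": 0,"translation": [1.5,0,0],"turn": 0}
    - {"hand": 0,"translation": [0,0,0],"turn": 0}

```text
t: 9.0
tcp_pos: [448.4, -198.5, 12.5]
tool_rot: [-0.432, 0.56, 0.431, 0.56]
ft_force: [-6.8, 4.8, 13.9]
opening: 0.002
```

>>> apply_moves:
  increments:
    - {"hand": 0,"translation": [1.5,0,0],"turn": 0}
    - {"hand": 0,"translation": [0,0,0],"turn": 0}

```text
t: 9.2
tcp_pos: [448.4, -198.5, 12.4]
tool_rot: [-0.432, 0.56, 0.431, 0.56]
ft_force: [-10.6, 7.2, 20.9]
opening: 0.001
```

Deck contact came at a reported TCP z of 12.5, so the fingertips are 27.5 mm above the reported TCP. I'll raise 4 mm off the deck and push.

>>> apply_moves:
  increments:
    - {"hand": 0,"translation": [-4,0,0],"turn": 0}
    - {"hand": 0,"translation": [-4,0,0],"turn": 0}
    - {"hand": 0,"translation": [0,0,0],"turn": 0}

```text
t: 9.5
tcp_pos: [448.4, -198.4, 17.1]
tool_rot: [-0.432, 0.56, 0.431, 0.56]
ft_force: [0.9, -0.3, 0.4]
opening: 0.005
```

>>> apply_moves:
  increments:
    - {"hand": 0,"translation": [0,0,3],"turn": 0}
    - {"hand": 0,"translation": [0,0,4],"turn": 0}
    - {"hand": 0,"translation": [0,0,5],"turn": 0}
    - {"hand": 0,"translation": [0,0,6],"turn": 0}
    - {"hand": 0,"translation": [0,0,6],"turn": 0}
    - {"hand": 0,"translation": [0,0,6],"turn": 0}

```text
t: 10.1
tcp_pos: [455.9, -168.7, 16.6]
tool_rot: [-0.431, 0.56, 0.431, 0.56]
ft_force: [0.3, -0.3, -0.5]
opening: 0.004
```

>>> apply_moves:
  increments:
    - {"hand": 0,"translation": [0,0,6],"turn": 0}
    - {"hand": 0,"translation": [0,0,6],"turn": 0}
    - {"hand": 0,"translation": [0,0,6],"turn": 0}
    - {"hand": 0,"translation": [0,0,5],"turn": 0}
    - {"hand": 0,"translation": [0,0,3],"turn": 0}

```text
t: 10.6
tcp_pos: [462.6, -143.6, 16.7]
tool_rot: [-0.432, 0.56, 0.431, 0.56]
ft_force: [0.8, -0.8, 0.4]
opening: 0.002
```

```bash
python3 - <<'E'
from h import *
fs=ctrl.grab_frame("scene");s=ctrl.get_state();print(s["tcp_pos"],s["ft_force"])
im=cv2.resize(np.ascontiguousarray(fs["frame"][220:340,215:435,::-1]),None,fx=3.5,fy=3.5,interpolation=2)
cv2.imwrite("pics/s6.png",im)
E
```

```text
[ 462.69847798 -143.49481836   16.76202617] [-0.12180303 -0.24234058  0.35165859]
```

View pics/s6.png

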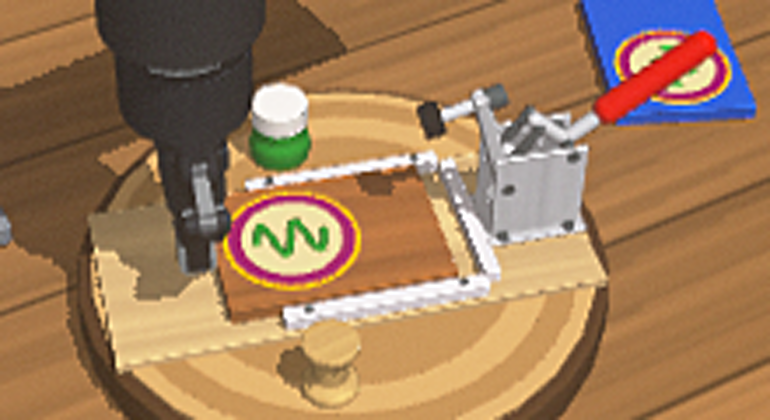

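The panel is following, with its front edge at about (440,230) in the crop and a small gap left to the stop at (465,230). I'll push slowly until the force rises.

>>> apply_moves:
  increments:
    - {"hand": 0,"translation": [0,0,2.5],"turn": 0}
    - {"hand": 0,"translation": [0,0,2.5],"turn": 0}
    - {"hand": 0,"translation": [0,0,2.5],"turn": 0}
    - {"hand": 0,"translation": [0,0,1.5],"turn": 0}

```text
t: 11.05
tcp_pos: [464.9, -135.4, 16.8]
tool_rot: [-0.431, 0.56, 0.431, 0.56]
ft_force: [-0.8, -1.8, 1.7]
opening: -0.001
```

>>> apply_moves:
  increments:
    - {"hand": 0,"translation": [0,0,1.5],"turn": 0}
    - {"hand": 0,"translation": [0,0,1.5],"turn": 0}

```text
t: 11.25
tcp_pos: [465.6, -132.5, 16.8]
tool_rot: [-0.431, 0.56, 0.431, 0.56]
ft_force: [-0.4, -1.8, 0.9]
opening: 0.003
```

>>> apply_moves:
  increments:
    - {"hand": 0,"translation": [0,0,1.5],"turn": 0}
    - {"hand": 0,"translation": [0,0,1.5],"turn": 0}

```text
t: 11.45
tcp_pos: [466.4, -129.6, 16.8]
tool_rot: [-0.431, 0.56, 0.431, 0.56]
ft_force: [0.3, 0.1, 0.6]
opening: 0.001
```

>>> apply_moves:
  increments:
    - {"hand": 0,"translation": [0,0,1.5],"turn": 0}
    - {"hand": 0,"translation": [0,0,1.5],"turn": 0}

```text
t: 11.65
tcp_pos: [466.5, -128.4, 16.9]
tool_rot: [-0.432, 0.562, 0.431, 0.559]
ft_force: [-1.8, -14.1, -0.2]
opening: -0.001
```

>>> apply_moves:
  increments:
    - {"hand": 0,"translation": [0,0,1.5],"turn": 0}
    - {"hand": 0,"translation": [0,0,1.5],"turn": 0}

```text
t: 11.85
tcp_pos: [466.4, -128.3, 17.2]
tool_rot: [-0.433, 0.563, 0.429, 0.558]
ft_force: [-2.6, -25.8, -1.1]
opening: 0.003
```

>>> apply_moves:
  increments:
    - {"hand": 0,"translation": [0,0,1.5],"turn": 0}
    - {"hand": 0,"translation": [0,0,1],"turn": 0}

```text
t: 12.05
tcp_pos: [466.3, -128.3, 17.5]
tool_rot: [-0.433, 0.565, 0.428, 0.557]
ft_force: [-2.9, -32.6, 0.5]
opening: 0.002
```

The panel is against the stop: the TCP has stalled and the push force is 32 N. I'll back off and rise.

>>> apply_moves:
  increments:
    - {"hand": 0,"translation": [0,0,-10],"turn": 0}
    - {"hand": 0,"translation": [0,0,-15],"turn": 0}
    - {"hand": 0,"translation": [0,0,-15],"turn": 0}
    - {"hand": 0,"translation": [-30,0,0],"turn": 0}
    - {"hand": 0,"translation": [-45,0,0],"turn": 0}
    - {"hand": 0,"translation": [-45,0,0],"turn": 0}
    - {"hand": 0,"translation": [-45,0,0],"turn": 0}
    - {"hand": 0,"translation": [-45,0,0],"turn": 0}
    - {"hand": 0,"translation": [0,0,0],"turn": 0}
    - {"hand": 0,"translation": [0,0,0],"turn": 0}

```text
t: 13.05
tcp_pos: [458.9, -159.5, 227.6]
tool_rot: [-0.432, 0.559, 0.431, 0.561]
ft_force: [0.4, 0.2, -1.1]
opening: 0.0
```

```bash
python3 - <<'E'
from h import *
s=ctrl.get_state();p=s["tcp_pos"];e=np.array([.259,.966]);n=np.array([-.966,.259]);d=np.array([555.8,203])-p[:2];print(p,s["tool_rot"],e@d,n@d)
E
sed -i 's/panel=(468,-117,40)/panel=(486,-50,40)/' tri.py; python3 tri.py | head -6
```

```text
[ 458.93127872 -159.50469633  227.60124799] [-0.43177622  0.5591979   0.43125425  0.56114773] 375.2685354668196 0.31353159541904013
jig None [('scene', array([322. , 300.9]), array([490.32, -35.86])), 'top none']
panel_seat None ['scene none', 'top none']
handle_pivot None [('scene', array([375.4, 260.1]), array([522.19,  74.58])), 'top none']
handle_end None [('scene', array([417.4, 231.4]), array([540.02, 162.63])), 'top none']
panel [483.19 -46.71  35.61] [('scene', array([316.7, 289.1]), array([487.35, -48.23])), ('top', array([343.7, 247.8]), array([482.42, -47.26]))]
clamp_pad None ['scene none', 'top none']
```

>>> apply_moves:
  increments:
    - {"hand": 0,"translation": [0,0,35],"turn": 0}
    - {"hand": 0,"translation": [0,0,40],"turn": 0}
    - {"hand": 0,"translation": [0,0,40],"turn": 0}
    - {"hand": 0,"translation": [0,0,40],"turn": 0}
    - {"hand": 0,"translation": [0,0,40],"turn": 0}
    - {"hand": 0,"translation": [0,0,40],"turn": 0}
    - {"hand": 0,"translation": [0,0,40],"turn": 0}
    - {"hand": 0,"translation": [0,0,40],"turn": 0}
    - {"hand": 0,"translation": [0,0,35],"turn": 0}
    - {"hand": 0,"translation": [0,0,27],"turn": 0}
    - {"hand": 0,"translation": [0,0,0],"turn": 0}
    - {"hand": 0,"translation": [0,0,0],"turn": 0}

```text
t: 14.95
tcp_pos: [554.5, 204.8, 226.2]
tool_rot: [-0.432, 0.56, 0.432, 0.56]
ft_force: [-0.3, -0.9, -0.4]
opening: 0.001
```

```bash
python3 - <<'E'
from h import *
np.set_printoptions(precision=1,suppress=True)
s=ctrl.get_state();print(s["tcp_pos"],s["joint_positions"])
f=ctrl.grab_frame("scene")
for n in("handle_end","handle_pivot"):print(n,[(np.array(r["uv"]),r["confidence"]) for r in ctrl.spot_point("scene",n)[:2]])
print(proj(f,s["tcp_pos"]+[0,0,27.5]))
im=cv2.resize(np.ascontiguousarray(f["frame"][150:300,270:470,::-1]),None,fx=4,fy=4,interpolation=2);cv2.imwrite("pics/s7.png",im)
E
```

```text
[554.5 204.8 226.2] [ 0.7  0.   0.1  0.  -1.7 -1. ]
handle_end [(array([416.4, 231.9]), 0.73)]
handle_pivot [(array([377.8, 257.8]), 0.66)]
[445.6 191.6]
```

View pics/s7.png

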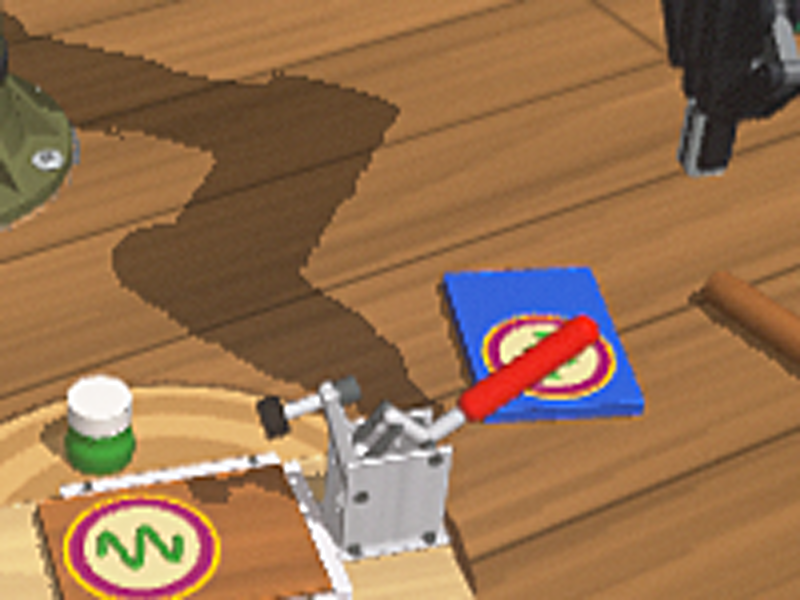

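The tip at crop (705,170) agrees with TCP + 27.5 mm. The panel sits flush against the stop, and the handle end is at (590,325). I'll descend beyond the handle and push back.

>>> apply_moves:
  increments:
    - {"hand": 0,"translation": [25,0,2],"turn": 0}
    - {"hand": 0,"translation": [40,0,0],"turn": 0}
    - {"hand": 0,"translation": [25,0,0],"turn": 0}
    - {"hand": 0,"translation": [15,0,0],"turn": 0}
    - {"hand": 0,"translation": [0,0,0],"turn": 0}
    - {"hand": 0,"translation": [0,0,0],"turn": 0}

```text
t: 15.7
tcp_pos: [555.8, 206.1, 123.4]
tool_rot: [-0.432, 0.56, 0.431, 0.561]
ft_force: [0.3, -0.4, 1.6]
opening: 0.003
```

>>> apply_moves:
  increments:
    - {"hand": 0,"translation": [0,0,-4],"turn": 0}
    - {"hand": 0,"translation": [0,0,-5],"turn": 0}
    - {"hand": 0,"translation": [0,0,-5],"turn": 0}
    - {"hand": 0,"translation": [0,0,-5],"turn": 0}
    - {"hand": 0,"translation": [0,0,-4],"turn": 0}
    - {"hand": 0,"translation": [0,0,-4],"turn": 0}

```text
t: 16.3
tcp_pos: [548.2, 179.8, 121.8]
tool_rot: [-0.431, 0.56, 0.431, 0.56]
ft_force: [-0.2, 0.1, 0.7]
opening: -0.001
```

>>> apply_moves:
  increments:
    - {"hand": 0,"translation": [-2,0,-5],"turn": 0}
    - {"hand": 0,"translation": [-2,0,-5],"turn": 0}
    - {"hand": 0,"translation": [-2,0,-5],"turn": 0}

```text
t: 16.6
tcp_pos: [547.2, 170.3, 131.4]
tool_rot: [-0.431, 0.555, 0.433, 0.565]
ft_force: [1.7, 19.9, 11.8]
opening: -0.004
```

```bash
python3 - <<'E'
from h import *
np.set_printoptions(precision=1,suppress=True)
s=ctrl.get_state();f=ctrl.grab_frame("scene")
print(s["tcp_pos"],s["ft_force"],[(np.array(r["uv"]),r["confidence"]) for r in ctrl.spot_point("scene","handle_end")[:2]])
e=np.array([.259,.966]);o=np.array([491.6,-36.5]);print("tcp jig x",e@(s["tcp_pos"][:2]-o))
for th in np.arange(0,1.1,.1):
  for px in(113,126):
    q=o+e*(px+100*np.sin(.95-th));print(round(th,1),px,proj(f,[*q,100+100*np.cos(.95-th)]),end=" ")
  print()
E
```

```text
[547.2 170.3 131.4] [ 1.7 19.9 11.8] [(array([414.6, 229.3]), 0.61)]
tcp jig x 214.19492623838448
0.0 113 [413.6 233.4] 0.0 126 [419.4 232.6] 
0.1 113 [411.3 230.9] 0.1 126 [417.2 230. ] 
0.2 113 [408.7 228.6] 0.2 126 [414.5 227.8] 
0.3 113 [405.6 226.7] 0.3 126 [411.5 225.8] 
0.4 113 [402.2 225. ] 0.4 126 [408.1 224.2] 
0.5 113 [398.4 223.7] 0.5 126 [404.4 222.9] 
0.6 113 [394.4 222.8] 0.6 126 [400.4 222. ] 
0.7 113 [390.1 222.3] 0.7 126 [396.1 221.4] 
0.8 113 [385.6 222.2] 0.8 126 [391.7 221.3] 
0.9 113 [381.  222.4] 0.9 126 [387.1 221.6] 
1.0 113 [376.2 223.1] 1.0 126 [382.4 222.2]
```

The reaction points up and back along the bar, so the fingertip is meeting the rounded end too high. I'll back off, go lower and push again.

>>> apply_moves:
  increments:
    - {"hand": 0,"translation": [0,0,8],"turn": 0}
    - {"hand": 0,"translation": [0,0,10],"turn": 0}
    - {"hand": 0,"translation": [0,0,7],"turn": 0}
    - {"hand": 0,"translation": [14,0,0],"turn": 0}
    - {"hand": 0,"translation": [14,0,0],"turn": 0}
    - {"hand": 0,"translation": [0,0,0],"turn": 0}

```text
t: 17.3
tcp_pos: [549.0, 188.9, 95.5]
tool_rot: [-0.431, 0.563, 0.432, 0.558]
ft_force: [-0.6, -1.1, -0.4]
opening: -0.003
```

>>> apply_moves:
  increments:
    - {"hand": 0,"translation": [0,0,-5],"turn": 0}
    - {"hand": 0,"translation": [0,0,-5],"turn": 0}
    - {"hand": 0,"translation": [0,0,-5],"turn": 0}
    - {"hand": 0,"translation": [0,0,-5],"turn": 0}

```text
t: 17.7
tcp_pos: [547.6, 174.3, 102.6]
tool_rot: [-0.431, 0.556, 0.433, 0.564]
ft_force: [-1.8, 22.4, 11.8]
opening: -0.002
```

>>> apply_moves:
  increments:
    - {"hand": 0,"translation": [0,0,-4],"turn": 0}
    - {"hand": 0,"translation": [0,0,-4],"turn": 0}

```text
t: 17.9
tcp_pos: [545.7, 166.6, 103.9]
tool_rot: [-0.432, 0.556, 0.433, 0.564]
ft_force: [-3.1, 11.4, 7.4]
opening: -0.003
```

The upward reaction is friction from the rising handle end, and the force fell as it swung. I'll follow the arc by raising while pushing.

>>> apply_moves:
  increments:
    - {"hand": 0,"translation": [-5,0,-6],"turn": 0}
    - {"hand": 0,"translation": [-5,0,-6],"turn": 0}
    - {"hand": 0,"translation": [-4,0,-6],"turn": 0}

```text
t: 18.2
tcp_pos: [539.0, 144.7, 114.4]
tool_rot: [-0.431, 0.56, 0.431, 0.561]
ft_force: [1.2, 2.2, -0.3]
opening: 0.002
```

```bash
cat > chk.py <<'E'
from h import *
np.set_printoptions(precision=1,suppress=True)
f=ctrl.grab_frame("scene");s=ctrl.get_state()
print(s["tcp_pos"],s["ft_force"],[(np.array(r["uv"]),r["confidence"]) for r in ctrl.spot_point("scene","handle_end")[:2]])
e=np.array([.259,.966]);o=np.array([491.6,-36.5]);print("tcp jig x",e@(s["tcp_pos"][:2]-o))
g=f["frame"].astype(int);m=(g[...,0]>150)&(g[...,1]<60)&(g[...,2]<60);m[:180]=0;m[300:]=0;m[:,:340]=0;m[:,440:]=0
v,u=np.nonzero(m);print("red",len(u),u.min(),u.max(),v.min(),v.max(), "top at",u[v==v.min()].mean())
E
python3 chk.py
```

```text
[539.2 144.1 115.2] [-0.3  1.5  1.5] [(array([403.2, 222.3]), 0.81)]
tcp jig x 186.82044149618102
red 268 381 405 220 251 top at 401.5
```

>>> apply_moves:
  increments:
    - {"hand": 0,"translation": [-2,0,-6],"turn": 0}
    - {"hand": 0,"translation": [-2,0,-6],"turn": 0}
    - {"hand": 0,"translation": [-2,0,-6],"turn": 0}
    - {"hand": 0,"translation": [-1,0,-5],"turn": 0}
    - {"hand": 0,"translation": [-1,0,-5],"turn": 0}
    - {"hand": 0,"translation": [-1,0,-5],"turn": 0}
    - {"hand": 0,"translation": [0,0,-4],"turn": 0}

```text
t: 19.0
tcp_pos: [529.7, 109.7, 123.3]
tool_rot: [-0.431, 0.56, 0.431, 0.561]
ft_force: [1.1, 2.9, 1.4]
opening: -0.005
```

>>> apply_moves:
  increments:
    - {"hand": 0,"translation": [0,0,-3],"turn": 0}
    - {"hand": 0,"translation": [0,0,-3],"turn": 0}

```text
t: 19.2
tcp_pos: [527.8, 103.4, 122.6]
tool_rot: [-0.431, 0.56, 0.431, 0.56]
ft_force: [0.7, 1.0, 0.7]
opening: -0.001
```

```bash
python3 chk.py
```

```text
[527.7 103.  122.5] [ 0.9 -0.   1.1] [(array([385.1, 219.3]), 0.65)]
tcp jig x 144.10039119962846
red 163 376 386 218 250 top at 384.0
```

About upright now; I'll push a little past dead point.

>>> apply_moves:
  increments:
    - {"hand": 0,"translation": [0,0,-2],"turn": 0}
    - {"hand": 0,"translation": [0,0,-2],"turn": 0}
    - {"hand": 0,"translation": [0,0,-2],"turn": 0}
    - {"hand": 0,"translation": [0,0,0],"turn": 0}

```text
t: 19.7
tcp_pos: [526.4, 97.7, 122.6]
tool_rot: [-0.431, 0.561, 0.431, 0.56]
ft_force: [-0.6, 0.7, -0.3]
opening: 0.0
```

>>> apply_moves:
  increments:
    - {"hand": 0,"translation": [0,0,-2],"turn": 0}
    - {"hand": 0,"translation": [0,0,-2],"turn": 0}
    - {"hand": 0,"translation": [0,0,0],"turn": 0}

```text
t: 20.0
tcp_pos: [525.4, 94.0, 122.7]
tool_rot: [-0.431, 0.56, 0.431, 0.56]
ft_force: [0.0, 0.2, -0.1]
opening: -0.001
```

```bash
python3 chk.py
```

```text
[525.5  94.1 122.7] [ 0.1  1.1 -0.1] [(array([375.4, 220.9]), 0.63)]
tcp jig x 134.91037743933904
red 156 372 379 220 251 top at 375.25
```

The force has gone and the handle end has jumped ahead of the finger, so it seems to have snapped over. I'll retreat and check.

>>> apply_moves:
  increments:
    - {"hand": 0,"translation": [0,0,15],"turn": 0}
    - {"hand": 0,"translation": [0,0,35],"turn": 0}
    - {"hand": 0,"translation": [0,0,40],"turn": 0}
    - {"hand": 0,"translation": [-20,0,40],"turn": 0}
    - {"hand": 0,"translation": [-40,0,20],"turn": 0}
    - {"hand": 0,"translation": [-40,0,0],"turn": 0}
    - {"hand": 0,"translation": [0,0,0],"turn": 0}
    - {"hand": 0,"translation": [0,0,0],"turn": 0}

```text
t: 20.9
tcp_pos: [564.1, 240.5, 223.6]
tool_rot: [-0.431, 0.559, 0.432, 0.561]
ft_force: [0.5, -0.3, -1.8]
opening: 0.002
```

```bash
python3 chk.py; python3 - <<'E'
from h import *
f=ctrl.grab_frame("scene");t=ctrl.grab_frame("top")
a=cv2.resize(np.ascontiguousarray(f["frame"][205:345,230:430,::-1]),(572,400),interpolation=2)
b=cv2.resize(np.ascontiguousarray(t["frame"][190:310,290:410,::-1]),(228,228),interpolation=2)
c=np.zeros((400,800,3),np.uint8);c[:,:572]=a;c[:228,572:]=b;cv2.imwrite("pics/s8.png",c)
E
```

```text
[563.6 239.9 222. ] [-0.3  1.1 -1.1] []
tcp jig x 285.6418034124781
red 202 372 379 219 251 top at 376.0
```

View pics/s8.png

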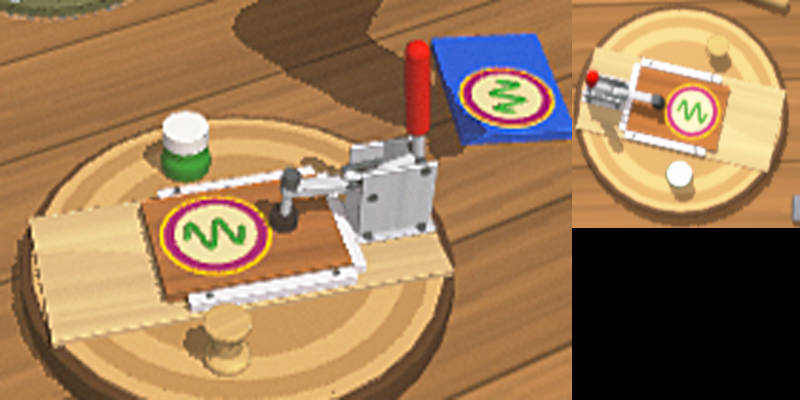

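The final picture shows the handle standing upright and just past dead point at (417,90), with the tool away. The pad presses on the panel at (284,218). The panel is flush with the stop, and the pot and spool haven't moved.

```bash
python3 -c "
from station import ctrl
print(ctrl.close_job())"
```

```text
the job is handed in; nothing more can be done
None
```

The panel is butted against the stop and the toggle clamp is locked over it. I handed the job in at about 21 s of the 43 s allowed, and it reported no verdict.

- **Panel:** I pushed it from behind with closed fingers until the tool stopped moving. The push force rose to about 33 N there, under the 40 N limit. The last picture shows the panel flush with the stop.
- **Clamp:** I pushed the red handle over from behind. It jumped ahead of the finger, the force dropped to zero, and it stayed put once the tool was away. The last picture shows the rubber pad down on the panel.
- **Bystanders:** the green pot and spool are where they were. I did not look at the other tools and pots again at the end, but the arm never worked near them.

**What disagreed or failed along the way:**
- The fingertips are about 27 mm short of the reported TCP. The pictures suggested it, and touching the deck lightly (about 24 N) confirmed it; I corrected for it from then on.
- My first push on the handle built up about 20 N without turning it properly, so I backed off. A second push, lower and following the handle's arc upward, worked after briefly peaking at about 25 N.
- In the final check the network did not find the handle end, so I judged the lock from the red pixels and the picture.

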